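Bridge the staining stand with its half-round bar

TASK

Take the half-round metal bar that stands upright in the grey keeper and lay it gently, flat side down, across both rails of the staining stand, over the middle of its tray and parallel to the crossbar already fixed there, so that slides can later be laid over the two. Lower it until you feel it rest on the rails, which may be set at any height; do not drop it or press hard. Leave the other things on the counter as they are.

Things in the scene. Friction and masses are not known exactly. Their poses are not given: they have to be found in the camera images.
- bar: loose half-round metal bar, 180 x 28 x 20 mm high, 0.11 to 0.22 kg; flat underside, sides straight for 8 mm, then round. Origin: middle of the flat underside; x along it, y across its width, z from flat to round side (up when laid flat side down). Starts upright, x up, 42 mm deep in the keeper, flat side facing away from the robot within 20 degrees. Grip it across y.
- keeper: fixed grey plastic block: foot 90 x 90 x 10 mm, body on it 61 x 68 mm, top at 52 mm. Its pocket, 25 x 32 mm, floor at 10 mm, holds the bar upright with 2 mm of play; the bar must rise 45 mm to leave it. Origin: middle of the underside, below the pocket; z up, x the way the bar's flat side faces
- stand: fixed stand: steel drip tray 160 x 160 mm, 18 mm high; over it two level parallel rubber-clad rails, 160 mm long, 12 mm wide, on telescopic legs, centre lines at x = -60 and +60 mm, clear gap 108 mm. Rail tops, both alike: 65 to 135 mm above the counter, not reported; rigid up to 50 N. Origin: middle of the tray's underside, on the counter; x across the rails, y along them, z up.
- under_crossbar (a point): point on the counter right under the middle of the stand's fixed crossbar (58 mm from the stand's origin along its +y). The crossbar has the shape of the loose bar and lies flat side down across both rails, 90 mm to each side of its middle, its top 20 mm over the rails. The loose bar belongs parallel to it with its middle over the stand's origin, either end either way.
- pot_low: bystander: specimen pot with screw lid, 49 mm across, 50 mm high, upright, between the keeper and the stand; origin under its centre
- pot_tall: bystander: specimen pot with screw lid, 51 mm across, 74 mm high, upright, between the keeper and the stand, nearer the robot; origin under its centre
- tape_roll: bystander: roll of tape, 100 mm across, 25 mm high, lying at the left; origin under its centre
- brown_vial: bystander: brown glass vial, 49 mm across, 115 mm high, upright at the far left; origin under its centre
- clippers: bystander: black hair clippers, 185 x 46 x 38 mm, lying at the right; origin under the middle
- swab_box: bystander: carton 86 x 51 x 110 mm, upright at the far right; origin under its centre

How it is judged:
By the outcome, as a careful person would: the job done as asked, in the order asked, and still so for the second after the job is handed in, with the robot touching nothing.
It also fails if it takes over 48 s, if anything falls off the work surface, if the arm or the gripper's body presses on something with over 40 N, if the wrist force passes 120 N, or if a joint passes its speed limit or range.

ROBOT

A 6-joint arm with a two-finger parallel gripper is mounted at the origin on a cart in front of the work surface, level with it; the furniture and walls round the work are solid. World frame = base frame: x ahead of the robot, y to its left, z up, the work surface at z = 0. Lengths are in m, angles in rad, forces in N, time in s.
With the tool pointing down it reaches from about 0.3 to 0.875 m from the base axis. Payload 6.4 kg.
Tool frame: the origin (TCP) lies between the finger pads; the fingertips stand 25 mm ahead of it and the grasp point (between the pads) lies 6 mm ahead of it; z points along the fingers, y is the line along which they close (so a half turn about z gives the same grasp; the last joint's range is limited). The gripper opens to 85 mm and grips with 20 to 120 N. Pads are 22 mm wide; open, the fingers measure 114 mm over their backs; the gripper's body (76 mm by 85 mm) begins 54 mm behind the grasp point. The pads swing forward as they close: fully open they stand 13 mm farther back than shut.
Start: joints at [-1.334, 0.181, 1.607, -0, 1.354, -0.206], TCP at [0.246, -0.52, 0.256] pointing down, gripper open.
Joint ranges: [-2.99, 2.99], [-0.89, 2.07], [0.3, 2.58], [-1.14, 4.28], [0, 2.63], [-3.12, 3.12]. Speed limits (rad/s): [2.57, 2.57, 3.01, 3.14, 3.14, 3.14].

INTERFACE

Orientations are given as a unit quaternion [w, x, y, z].
In Python, from bench import ctrl gives the robot as it stands.
- The arm moves only by the tool servo_tool, never from a script. Its argument "series" is text: rows parted by semicolons, each of 7 numbers parted by spaces: the gripper command: -1 is fully open, 1 is shut, values between are in proportion, then the shift along the tool's x, y, z in m, then the turn, a rotation vector about the tool's x, y, z in degrees. A call has 1 to 12 rows; each row is the pose to reach, as a shift and turn from the pose commanded when the call began, along the tool's axes at that moment; what a row does not reach only later rows make up. A row lasts 1/12 s, in which the tool goes at most 41.7 mm and 7.16 degrees, less where a joint would pass 70% of its speed; a pose out of reach is approached as far as the arm can. A call with a gripper value outside its range is refused whole. The fingers move at their own pace and stop on an object; the grip force is fixed at half the most. Time passes only in rows, so rows that repeat a pose let the fingers close. It gives the time, the measured TCP pose, the force, the opening and the grip force at its end, in the units of the state.
- ctrl.get_obs(): the state, without advancing time (a new reading comes with each control period).
- ctrl.camera(name): name is "scene" or "top" or "wrist"; returns a dict with "img" (420x560x3 uint8, red, green, blue), "z_map" (420x560 float32, m along the optical axis (not along the pixel's ray), 0 where there is no reading), "fovy" (degrees; the focal length in pixels is half the picture's height over the tangent of half this angle, whatever the lens; pixels are square), "cx", "cy" (the principal point, pixels), "extrinsics" (4x4, takes a point from camera to world coordinates); the wrist camera has in their place "T_tool_cam" (4x4, takes a point from camera to tool coordinates, whose origin is the TCP and whose axes are the flange's). Camera axes: x right, y down, z forward; pixel columns grow to the right and rows downward; lengths in m; the calibration is good to about 2 mm. The wrist camera is an equidistant fisheye: a pixel r from the principal point sees the ray r / f radians off the axis. A picture is of the moment at which its call begins: read the wrist's pose just before it.
- ctrl.hand_in(): hands the job in; it is judged then, once.
The state is a dict: "time_s": time; "q": joint angles; "dq": joint speeds; "joint_efforts": joint torques, N m; "eef_pos": TCP position; "eef_rot": TCP orientation; "wrist_force": force on the tool from outside, world axes, zero at the start; "torque": the same for the moment, N m; "opening": opening from 0.0 (shut) to 1.0 (fully open); "grasp_force": force on a finger pad.
Only numpy, scipy, OpenCV 4.12 (cv2) and the standard library are available. Lean on these libraries where they do the work, as an engineer would, in place of code of your own. Each camera call takes 0.05 s, during which the arm holds its last target. There are 200 camera calls.

## Working session

There is one attempt and no reset: what is moved stays moved. The work goes in short steps, Python scripts to look and compute and a tool call to move; the robot and the scene stay as the last step left them, time stands still between calls to the robot, and variables do not carry over. Pictures are saved under pics/ and viewed, at most 10 in all, crops included, and the job is handed in when it is done.

Besides the shell and the picture viewer there is one more tool, called after ">>>" as name(argument=value, ...) on one line, values as JSON. servo_tool: Moves the arm, as the interface text tells. Its arguments: {"type":"object","properties":{"series":{"type":"string"}},"required":["series"]}

```bash
mkdir -p pics; ls
cat > h.py <<'E'
import numpy as np, cv2
from bench import ctrl
from scipy.spatial.transform import Rotation as R
def cloud(c):
    h,w=c["z_map"].shape; f=h/2/np.tan(np.radians(c["fovy"])/2)
    u,v=np.meshgrid(np.arange(w),np.arange(h)); z=c["z_map"]
    p=np.stack([(u-c["cx"])/f*z,(v-c["cy"])/f*z,z],-1)
    T=np.array(c["extrinsics"]); return p@T[:3,:3].T+T[:3,3]
E
python3 - <<'E'
from h import *
o=ctrl.get_obs(); print(o)
for n in ("top","scene"):
    c=ctrl.camera(n); cv2.imwrite(f"pics/{n}0.png",c["img"][:,:,::-1])
    np.savez(f"{n}0.npz",img=c["img"],P=cloud(c),ok=c["z_map"]>0)
    print(n,c["fovy"],np.round(c["extrinsics"],3).tolist())
E
```

```text
pics
{'time_s': 0.0, 'q': array([-1.33428617e+00,  1.81502812e-01,  1.60802495e+00, -1.69453442e-06,
        1.35380003e+00, -2.06310783e-01]), 'dq': array([ 2.03025022e-03, -6.31719112e-05, -6.73073298e-04, -2.39412402e-04,
       -2.39886729e-03,  8.11406400e-04]), 'joint_efforts': array([-5.67670559e-04, -4.44880092e+01, -3.51336086e+01, -3.57825384e-04,
        9.14423639e-03,  1.21728667e-05]), 'eef_pos': array([ 0.24626808, -0.51902245,  0.25539743]), 'eef_rot': array([-8.67453664e-04,  9.75588265e-01,  2.19605974e-01, -1.39266063e-05]), 'wrist_force': array([-0.51127069,  0.35804047,  0.4057991 ]), 'torque': array([ 0.02135853,  0.07369476, -0.04713486]), 'grasp_force': 0.0, 'opening': 1.0051016507335235}
top 57.29282333585967 [[-0.005, -0.997, 0.079, 0.423], [-1.0, 0.002, -0.029, 0.043], [0.029, -0.079, -0.996, 1.372], [0.0, 0.0, 0.0, 1.0]]
scene 45.577399478857025 [[-0.716, -0.419, 0.559, -0.335], [-0.698, 0.441, -0.564, 0.912], [-0.011, -0.794, -0.608, 1.014], [0.0, 0.0, 0.0, 1.0]]
```

View pics/top0.png

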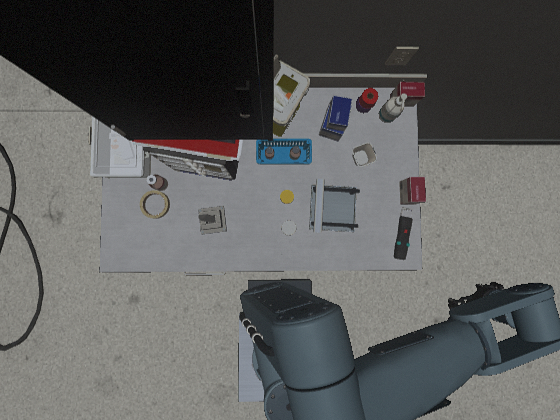

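View pics/scene0.png

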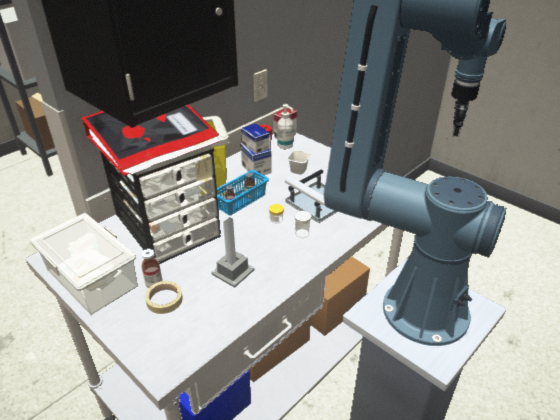

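The top view shows the keeper with the bar at about (211,219), the stand at (335,207) with its crossbar on the left at u≈318, and the pots at (287,197) and (289,228). The scene view shows the bar upright at (229,238).

Run:
```python
from h import *
d=np.load("top0.npz");P=d["P"];ok=d["ok"]
print("table z",np.median(P[240:260,120:300,2]))
def sel(name,u0,u1,v0,v1,z0,z1,D=P,k=ok):
    q=D[v0:v1,u0:u1][k[v0:v1,u0:u1]]; q=q[(q[:,2]>z0)&(q[:,2]<z1)]
    if len(q)<3: print(name,len(q));return q
    r=cv2.minAreaRect((q[:,:2]*1000).astype(np.float32))
    print(name,len(q),"mean",q.mean(0).round(4),"rect",np.round(r[0],1),np.round(r[1],1),round(r[2],1),"zmed",np.median(q[:,2]).round(4),"z95",np.percentile(q[:,2],95).round(4));return q
sel("keeper body",190,235,200,240,.045,.06)
sel("foot",190,235,200,240,.005,.06)
sel("bar",190,235,200,240,.17,.21);sel("barall",190,235,200,240,.07,.21)
q=P[180:235,300:365][ok[180:235,300:365]]; print(np.histogram(q[:,2],bins=np.arange(-.01,.17,.005)))
sel("stand>50",300,365,175,240,.05,.2)
sel("tray",300,365,175,240,.008,.025)
sel("low",275,300,185,207,.04,.06);sel("tall",275,302,215,240,.06,.09)
im=d["img"]
a=cv2.resize(im[180:240,185:245],None,fx=6.5,fy=6.5,interpolation=cv2.INTER_CUBIC);b=cv2.resize(im[177:237,302:362],None,fx=6.5,fy=6.5,interpolation=cv2.INTER_CUBIC)
cv2.imwrite("pics/crop.png",np.hstack([a,b])[:,:,::-1])
s=np.load("scene0.npz");PS=s["P"];ks=s["ok"]
sel("S bar",215,245,205,275,.06,.21,PS,ks);sel("S keeper",200,260,205,290,.045,.058,PS,ks)
sel("S bartop",215,245,205,275,.17,.21,PS,ks)
```

```text
table z -0.0005406932702879397
keeper body 234 mean [0.4755 0.2479 0.0498] rect [476.8 252.4] [60.5 68.4] 7.1 zmed 0.0496 z95 0.0541
foot 560 mean [0.4746 0.2457 0.0284] rect [474.5 253.3] [131.2 155.3] 0.4 zmed 0.0159 z95 0.0529
bar 61 mean [0.478  0.2517 0.1883] rect [477.5 253. ] [18.  28.7] 7.2 zmed 0.1894 z95 0.1928
barall 95 mean [0.4773 0.2484 0.166 ] rect [476.8 252.7] [19.6 29. ] 7.2 zmed 0.1864 z95 0.1925
(array([  77,  959, 1306,  301,   56,   89,   27,    1,    1,    2,    5,
          2,    2,    1,    9,  113,  156,   31,   80,  184,  145,   12,
          0,    0,    0,    0,    0,    0,    0,    0,    0,    0,    0,
          0,    0]), array([-0.01 , -0.005,  0.   ,  0.005,  0.01 ,  0.015,  0.02 ,  0.025,
        0.03 ,  0.035,  0.04 ,  0.045,  0.05 ,  0.055,  0.06 ,  0.065,
        0.07 ,  0.075,  0.08 ,  0.085,  0.09 ,  0.095,  0.1  ,  0.105,
        0.11 ,  0.115,  0.12 ,  0.125,  0.13 ,  0.135,  0.14 ,  0.145,
        0.15 ,  0.155,  0.16 ,  0.165]))
stand>50 741 mean [ 0.52   -0.1435  0.081 ] rect [ 517.3 -173.8] [158.1 180.5] 86.0 zmed 0.084 z95 0.0933
tray 210 mean [ 0.5211 -0.1798  0.015 ] rect [ 515.4 -180. ] [213.9 164. ] 86.5 zmed 0.0158 z95 0.0222
low 150 mean [ 0.5547 -0.0093  0.0497] rect [554.9  -9.1] [44.5 44.6] 46.7 zmed 0.0497 z95 0.0543
tall 170 mean [ 0.4473 -0.0142  0.0729] rect [447.5 -14.5] [44.3 44. ] 89.7 zmed 0.0728 z95 0.0773
S bar 488 mean [0.4961 0.2481 0.1268] rect [547.8 216.5] [ 29.2 190.8] 60.1 zmed 0.1241 z95 0.1896
S keeper 364 mean [0.5048 0.2468 0.0499] rect [577.5 208.1] [116.6 308.1] 57.9 zmed 0.0496 z95 0.0558
S bartop 101 mean [0.4751 0.2583 0.1841] rect [475.9 254.4] [24.2 30.9] 5.8 zmed 0.1867 z95 0.1914
```

View pics/crop.png

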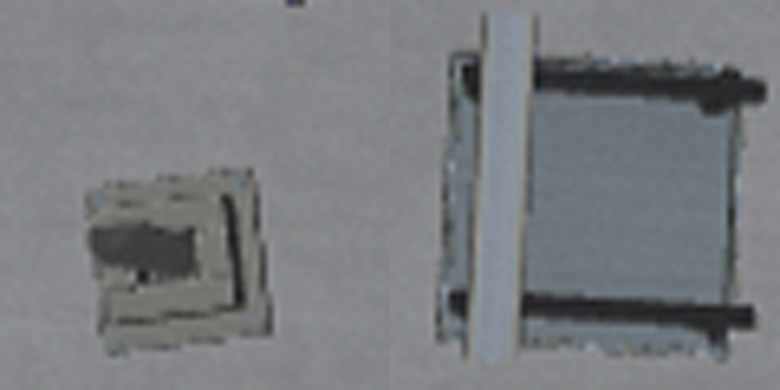

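The measurements agree: keeper and bar are at (0.477, 0.2525) with yaw +7°, and the bar top is at 0.19. The stand centre is near (0.515, -0.18), with rails about 0.07 and the crossbar on its +y side. I'll travel towards the keeper and use the poses to learn the arm's kinematics.

>>> servo_tool(series="-1 0.22 -0.29 -0.12 0 0 10; -1 0.22 -0.29 -0.12 0 0 10; -1 0.22 -0.29 -0.12 0 0 10; -1 0.22 -0.29 -0.12 0 0 10; -1 0.22 -0.29 -0.12 0 0 10; -1 0.22 -0.29 -0.12 0 0 10; -1 0.22 -0.29 -0.12 0 0 10; -1 0.22 -0.29 -0.12 0 0 10; -1 0.22 -0.29 -0.12 0 0 10; -1 0.22 -0.29 -0.12 0 0 10")

```text
time_s: 0.93
eef_pos: [0.3218, -0.1592, 0.3786]
eef_rot: [0.001, 0.991, 0.136, 0.002]
wrist_force: [-0.2, -0.5, 0.4]
opening: 1.002
grasp_force: 0.0
```

Run:
```python
from bench import ctrl
o=ctrl.get_obs();print({k:o[k].round(4).tolist() for k in("q","eef_pos","eef_rot","wrist_force")},o["time_s"])
```

```text
{'q': [-0.7953, -0.4286, 1.9105, 0.0018, 1.6564, 0.5031], 'eef_pos': [0.3218, -0.1592, 0.3786], 'eef_rot': [0.0008, 0.9907, 0.1358, 0.0017], 'wrist_force': [-0.1995, -0.474, 0.383]} 0.9333
```

>>> servo_tool(series="-1 0.127 -0.307 -0.02 0 30 8; -1 0.127 -0.307 -0.02 0 30 8; -1 0.127 -0.307 -0.02 0 30 8; -1 0.127 -0.307 -0.02 0 30 8; -1 0.127 -0.307 -0.02 0 30 8; -1 0.127 -0.307 -0.02 0 30 8; -1 0.127 -0.307 -0.02 0 30 8; -1 0.127 -0.307 -0.02 0 30 8; -1 0.127 -0.307 -0.02 0 30 8; -1 0.127 -0.307 -0.02 0 30 8")

```text
time_s: 1.77
eef_pos: [0.361, 0.1708, 0.3963]
eef_rot: [-0.036, 0.964, 0.064, 0.256]
wrist_force: [-0.7, 0.0, -0.4]
opening: 1.003
grasp_force: 0.0
```

```bash
cat > kin.py <<'E'
import numpy as np
from scipy.spatial.transform import Rotation as R
from scipy.optimize import least_squares
def rz(a):return R.from_euler('z',a)
def ry(a):return R.from_euler('y',a)
# arm z-up at zero, joints: z,y,y,z,y,z ; params: d1, lateral off, a2x,a2z, a3x,a3z, d6z (+x), base yaw etc.
def fk(q,p,full=False):
    A=rz(q[0]);pos=A.apply([p[7],p[1],p[0]]); pts=[pos]
    A=A*ry(q[1]);pos=pos+A.apply([p[2],0,p[3]]);pts.append(pos)
    A=A*ry(q[2]);pos=pos+A.apply([p[4],0,p[5]]);pts.append(pos)
    A=A*rz(q[3])*ry(q[4])*rz(q[5]);pos=pos+A.apply([0,0,p[6]])
    return (pos,A,pts) if full else (pos,A)
E
python3 - <<'E'
from kin import *
from bench import ctrl
o=ctrl.get_obs();print({k:o[k].round(4).tolist() for k in("q","eef_pos","eef_rot")},o["time_s"])
S=[([-1.33428617e+00,1.81502812e-01,1.60802495e+00,0,1.3538,-.20631],[.24626808,-.51902245,.25539743],[-8.67e-4,.97558,.2196,0]),
([-0.7953,-0.4286,1.9105,.0018,1.6564,.5031],[.3218,-.1592,.3786],[.0008,.9907,.1358,.0017]),(o["q"],o["eef_pos"],o["eef_rot"])]
p0=[.4,.12,0,.45,0,.4,.25,0]
for q,x,e in S:
    w=R.from_quat([e[1],e[2],e[3],e[0]]); A=fk(q,p0)[1]; d=(A.inv()*w).as_rotvec(degrees=True); print("rot resid",d.round(2))
f=lambda p:np.concatenate([fk(q,p)[0]-x for q,x,e in S]+[.003*(np.array(p)-p0)])
r=least_squares(f,p0);print(r.x.round(4),np.abs(r.fun[:9]).max())
np.save("S.npy",np.array([np.r_[q,x] for q,x,e in S]));np.save("p.npy",r.x)
E
```

```text
{'q': [0.1027, -0.7266, 2.1138, 0.0543, 1.2332, 1.5373], 'eef_pos': [0.361, 0.1708, 0.3963], 'eef_rot': [-0.036, 0.9638, 0.0637, 0.2565]} 1.7667
rot resid [-0.  0. 90.]
rot resid [-0.   -0.   90.01]
rot resid [ 0.  0. 90.]
[0.3166 0.1178 0.0022 0.4404 0.0907 0.5111 0.2945 0.0019] 2.314930250732483e-05
```

```bash
cat >> kin.py <<'E'
LO=np.array([-2.99,-.89,.3,-1.14,0,-3.12]);HI=np.array([2.99,2.07,2.58,4.28,2.63,3.12])
C=R.from_euler('z',90,degrees=True)
P_=np.load("p.npy") if __import__("os").path.exists("p.npy") else None
def tool(q): x,A,pts=fk(q,P_,True); return x,A*C,pts
def ik(x,W,seeds):
    out=[]
    for s in seeds:
        f=lambda q:np.r_[(tool(q)[0]-x)*5,(tool(q)[1].inv()*W).as_rotvec()]
        r=least_squares(f,np.clip(s,LO+.01,HI-.01),bounds=(LO,HI),xtol=1e-10)
        if np.abs(r.fun).max()<2e-3 and not any(np.abs(r.x-o).max()<.02 for o in out): out.append(r.x)
    return out
def seeds(az): 
    return [[az,b,c,d,e,g] for b in(-.5,.5) for c in(1.5,2.2) for d in(0,1.5,3.1) for e in(.5,1.5) for g in(-1.5,1.5)]
def frame(z,y):
    z=np.array(z)/np.linalg.norm(z);y=np.array(y)/np.linalg.norm(y);return R.from_matrix(np.c_[np.cross(y,z),y,z])
E
python3 - <<'E'
from kin import *
t=np.radians(7.1);fx=np.array([np.cos(t),np.sin(t),0]);y=np.array([-np.sin(t),np.cos(t),0])
np.set_printoptions(suppress=True,precision=2)
for a in (0,15,30,40,50):
  ar=np.radians(a);z=np.cos(ar)*fx-np.array([0,0,np.sin(ar)])
  for h in (.1,.125):
    g=np.array([.4768,.2527,h])+.006*fx
    for s in(1,-1):
      for q in ik(g-.006*z,frame(z,s*y),seeds(.3)):
        pts=tool(q)[2]; print("grasp",a,h,s,q,"wrist",pts[2])
# place: stand yaw ~ -3.7deg guess
b=np.radians(-3.8);sx=np.array([np.cos(b),np.sin(b),0]);sy=np.array([-np.sin(b),np.cos(b),0])
for a in(-40,-30,-15,0,15,30,40):
  ar=np.radians(a);z=np.sin(ar)*sx-np.array([0,0,np.cos(ar)])
  for s in(1,-1):
    for q in ik(np.array([.515,-.18,.085])-.006*z,frame(z,s*sy),seeds(-.5)): print("place",a,s,q)
E
```

```text
grasp 0 0.1 1 [0.44 0.82 2.27 3.46 1.53 1.56] wrist [0.18 0.22 0.1 ]
grasp 0 0.1 -1 [ 0.44  0.82  2.27  3.46  1.53 -1.58] wrist [0.18 0.22 0.1 ]
grasp 0 0.125 1 [0.44 0.73 2.31 3.46 1.48 1.54] wrist [0.18 0.22 0.13]
grasp 0 0.125 -1 [ 0.44  0.73  2.31  3.46  1.48 -1.6 ] wrist [0.18 0.22 0.13]
grasp 15 0.1 1 [0.43 0.53 2.36 3.48 1.07 1.49] wrist [0.19 0.22 0.18]
grasp 15 0.1 -1 [ 0.43  0.53  2.36  3.48  1.07 -1.66] wrist [0.19 0.22 0.18]
grasp 15 0.125 1 [0.43 0.43 2.38 3.49 1.   1.46] wrist [0.19 0.22 0.2 ]
grasp 15 0.125 -1 [ 0.43  0.43  2.38  3.49  1.   -1.69] wrist [0.19 0.22 0.2 ]
grasp 30 0.1 1 [0.4  0.27 2.36 3.59 0.57 1.32] wrist [0.22 0.22 0.25]
grasp 30 0.1 -1 [ 0.4   0.27  2.36  3.59  0.57 -1.82] wrist [0.22 0.22 0.25]
grasp 30 0.125 1 [0.4  0.18 2.37 3.65 0.49 1.25] wrist [0.22 0.22 0.28]
grasp 30 0.125 -1 [ 0.4   0.18  2.37  3.65  0.49 -1.89] wrist [0.22 0.22 0.28]
grasp 40 0.1 1 [0.37 0.16 2.32 3.93 0.27 0.96] wrist [0.25 0.22 0.29]
grasp 40 0.1 -1 [ 0.37  0.16  2.32  3.93  0.27 -2.18] wrist [0.25 0.22 0.29]
grasp 40 0.125 1 [0.37 0.08 2.32 4.18 0.22 0.71] wrist [0.25 0.
[... 394 characters left out ...]
36]
place -40 1 [-0.43  0.77  1.27 -0.23  1.76 -1.9 ]
place -40 -1 [-0.43  0.77  1.27 -0.23  1.76  1.25]
place -30 1 [-0.45  0.66  1.4  -0.19  1.58 -1.91]
place -30 -1 [-0.45  0.66  1.4  -0.19  1.58  1.23]
place -15 1 [-0.49  0.48  1.6  -0.11  1.3  -1.96]
place -15 -1 [-0.49  0.48  1.6  -0.11  1.3   1.19]
place 0 1 [-0.55  0.33  1.8  -0.    1.01 -2.06]
place 0 -1 [-0.55  0.33  1.8  -0.    1.01  1.08]
place 15 1 [-0.63  0.21  1.99  0.21  0.74 -2.28]
place 15 -1 [-0.63  0.21  1.99  0.21  0.74  0.86]
place 30 1 [-0.73  0.14  2.16  0.68  0.52 -2.78]
place 30 -1 [-0.73  0.14  2.16  0.68  0.52  0.36]
place 40 1 [-0.81  0.14  2.26  1.2   0.49  2.95]
place 40 -1 [-0.81  0.14  2.26  1.2   0.49 -0.2 ]
```

Run:
```python
from kin import *
np.set_printoptions(suppress=True,precision=3)
t=np.radians(7.1);fx=np.array([np.cos(t),np.sin(t),0]);y=np.array([-np.sin(t),np.cos(t),0])
a=15;ar=np.radians(a);z=np.cos(ar)*fx-np.array([0,0,np.sin(ar)])
for h in(.105,.16,.22,.27,.30):
 for back in(0,.06,.1):
  g=np.array([.4768,.2527,h])+.006*fx-back*fx
  for q in ik(g-.006*z,frame(z,-y),[[.43,.3,2.4,3.5,.9,-1.7],[.43,0,2.4,3.5,.5,-1.7]]):
    print(h,back,q,"minwristr",np.hypot(*tool(q)[2][2][:2]).round(3))
```

```text
0.105 0 [ 0.426  0.511  2.363  3.478  1.054 -1.661] minwristr 0.292
0.105 0.06 [ 0.508  0.501  2.455  3.552  1.138 -1.647] minwristr 0.25
0.105 0.1 [ 0.588  0.503  2.507  3.626  1.192 -1.634] minwristr 0.226
0.16 0 [ 0.426  0.288  2.409  3.52   0.889 -1.736] minwristr 0.292
0.16 0.06 [ 0.508  0.236  2.51   3.604  0.947 -1.75 ] minwristr 0.25
0.16 0.1 [ 0.588  0.205  2.568  3.687  0.986 -1.765] minwristr 0.226
0.22 0 [ 0.426  0.045  2.433  3.61   0.689 -1.862] minwristr 0.292
0.22 0.06 [ 0.508 -0.062  2.54   3.727  0.715 -1.931] minwristr 0.25
0.27 0 [ 0.426 -0.14   2.431  3.748  0.528 -2.03 ] minwristr 0.292
0.27 0.06 [ 0.508 -0.285  2.536  3.927  0.538 -2.176] minwristr 0.25
0.3 0 [ 0.426 -0.238  2.419  3.878  0.442 -2.177] minwristr 0.292
0.3 0.06 [ 0.508 -0.399  2.522  4.109  0.456 -2.382] minwristr 0.25
```

```bash
cat > plan.py <<'E'
from kin import *
V=np.array([2.57,2.57,3.01,3.14,3.14,3.14])
def rows(qs,x0,W0,grip,lin=.035,ang=6.0,sf=.5):
    """qs: dense joint path -> paced rows relative to (x0,W0), 12 per call (frame rebased each call)"""
    out=[];i=0;wp=[]
    last=qs[0]
    while i<len(qs)-1:
        j=i+1
        while j<len(qs)-1:
            xa,Wa,_=tool(last);xb,Wb,_=tool(qs[j+1])
            if np.linalg.norm(xb-xa)>lin or np.degrees((Wa.inv()*Wb).magnitude())>ang or (np.abs(qs[j+1]-last)*12>sf*V).any(): break
            j+=1
        wp.append(qs[j]);last=qs[j];i=j
    X,W=x0,W0
    for k in range(0,len(wp),12):
        rr=[]
        for q in wp[k:k+12]:
            x,w,_=tool(q);d=W.inv().apply(x-X);r=(W.inv()*w).as_rotvec(degrees=True)
            rr.append(f"{grip} "+" ".join(f"{v:.3f}" for v in d)+" "+" ".join(f"{v:.1f}" for v in r))
        print("; ".join(rr),"\n");X,W,_=tool(wp[min(k+11,len(wp)-1)])
    return wp
E
python3 - <<'E'
from plan import *
from bench import ctrl
o=ctrl.get_obs();e=o["eef_rot"];W0=R.from_quat([e[1],e[2],e[3],e[0]])
qa=o["q"];qb=np.array([.426,-.14,2.431,3.748,.528,-2.03])
s=np.linspace(0,1,400)[:,None]
mid=(qa+qb)/2; mid[4]=.6
# lower q5 early, then swing
q1=qa.copy();q1[4]=.65;q1[3]=.3;q1[5]=1.3
qs=np.vstack([qa+(q1-qa)*s,q1+(qb-q1)*s])
x0=o["eef_pos"]
for q in qs[::80]: print(tool(q)[0].round(3),tool(q)[1].apply([0,0,1]).round(2))
wp=rows(qs,x0,W0,-1);print(len(wp))
E
```

```text
[0.361 0.171 0.396] [ 0.49  0.1  -0.87]
[0.388 0.186 0.416] [ 0.58  0.15 -0.8 ]
[0.413 0.199 0.44 ] [ 0.67  0.2  -0.72]
[0.436 0.209 0.466] [ 0.74  0.23 -0.63]
[0.455 0.216 0.496] [ 0.81  0.26 -0.53]
[0.472 0.22  0.527] [ 0.87  0.27 -0.42]
[0.451 0.342 0.496] [ 0.72  0.62 -0.32]
[0.446 0.397 0.501] [ 0.67  0.74 -0.08]
[0.47  0.384 0.484] [0.77 0.63 0.07]
[0.495 0.326 0.405] [0.92 0.39 0.01]
-1 0.028 -0.010 -0.002 1.8 5.5 -1.4; -1 0.057 -0.018 -0.006 3.4 11.2 -2.5; -1 0.085 -0.026 -0.014 4.6 16.9 -3.4; -1 0.113 -0.032 -0.024 5.6 22.7 -4.1; -1 0.140 -0.036 -0.038 6.1 28.7 -4.6; -1 0.164 -0.043 -0.051 7.2 34.5 -5.3; -1 0.159 -0.070 -0.041 11.6 34.2 -7.8; -1 0.155 -0.095 -0.034 15.7 34.4 -10.0; -1 0.151 -0.118 -0.029 19.7 35.1 -12.0; -1 0.148 -0.139 -0.026 23.3 36.1 -13.6; -1 0.145 -0.158 -0.024 26.7 37.5 -14.8; -1 0.144 -0.175 -0.024 29.7 39.2 -15.7 

-1 0.001 -0.012 0.007 2.4 2.2 -0.3; -1 0.003 -0.021 0.013 4.2 4.6 -0.4; -1 0.005 -0.028 0.018 5.5 7.1 -0.5; -1 0.007 -0.032 0.022 6.1 9.7 -0.5; -1 0.008 -0.033 0.025 6.3 12.1 -0.3; -1 0.009 -0.032 0.028 5.8 14.5 -0.2; -1 0.008 -0.028 0.031 4.8 16.6 0.1; -1 0.006 -0.022 0.033 3.3 18.5 0.3; -1 0.002 -0.013 0.035 1.4 20.0 0.6; -1 -0.004 -0.003 0.037 -1.0 21.1 0.9; -1 -0.012 0.008 0.038 -3.7 21.8 1.2; -1 -0.023 0.021 0.039 -6.7 22.1 1.5 

-1 -0.013 0.014 -0.003 -3.2 -0.2 -0.4; -1 -0.027 0.029 -0.007 -6.5 -0.9 -1.0; -1 -0.044 0.044 -0.013 -10.0 -2.1 -1.6; -1 -0.063 0.059 -0.021 -13.4 -3.8 -2.3; -1 -0.084 0.074 -0.031 -16.8 -6.0 -3.1; -1 -0.107 0.088 -0.043 -20.1 -8.7 -4.0; -1 -0.131 0.101 -0.056 -23.3 -11.8 -5.0; -1 -0.156 0.113 -0.072 -26.2 -15.4 -5.9; -1 -0.166 0.117 -0.079 -27.3 -16.9 -6.3 

33
```

Run:
```python
import numpy as np
for n in("top0","scene0"):
    d=np.load(n+".npz");P=d["P"][d["ok"]]
    for x1 in(.5,.55,.6,.65,.7):
        m=(P[:,0]>.35)&(P[:,0]<x1)&(P[:,1]>.05)&(P[:,1]<.6)&(P[:,2]>.2)&(P[:,2]<1.1);print(n,x1,m.sum(),P[m].min(0) if m.any() else "")
```

```text
top0 0.5 0 
top0 0.55 0 
top0 0.6 0 
top0 0.65 1776 [0.61069542 0.0503553  0.20038305]
top0 0.7 34089 [0.61069542 0.05001301 0.20038305]
scene0 0.5 0 
scene0 0.55 0 
scene0 0.6 0 
scene0 0.65 4994 [0.60900084 0.05018964 0.20007665]
scene0 0.7 19112 [0.60900084 0.05001233 0.20007665]
```

>>> servo_tool(series="-1 0.028 -0.010 -0.002 1.8 5.5 -1.4; -1 0.057 -0.018 -0.006 3.4 11.2 -2.5; -1 0.085 -0.026 -0.014 4.6 16.9 -3.4; -1 0.113 -0.032 -0.024 5.6 22.7 -4.1; -1 0.140 -0.036 -0.038 6.1 28.7 -4.6; -1 0.164 -0.043 -0.051 7.2 34.5 -5.3; -1 0.159 -0.070 -0.041 11.6 34.2 -7.8; -1 0.155 -0.095 -0.034 15.7 34.4 -10.0; -1 0.151 -0.118 -0.029 19.7 35.1 -12.0; -1 0.148 -0.139 -0.026 23.3 36.1 -13.6; -1 0.145 -0.158 -0.024 26.7 37.5 -14.8; -1 0.144 -0.175 -0.024 29.7 39.2 -15.7")

```text
time_s: 2.77
eef_pos: [0.4507, 0.352, 0.494]
eef_rot: [-0.259, 0.766, 0.235, 0.539]
wrist_force: [0.7, -0.2, -0.0]
opening: 0.997
grasp_force: 0.0
```

Run:
```python
from kin import *
from bench import ctrl
o=ctrl.get_obs();print(o["q"].round(3),o["eef_pos"].round(4),tool(o["q"])[0].round(4))
```

```text
[ 0.167 -0.593  2.19   1.106  0.627  0.521] [0.4507 0.352  0.494 ] [0.4501 0.3523 0.4949]
```

>>> servo_tool(series="-1 0.001 -0.012 0.007 2.4 2.2 -0.3; -1 0.003 -0.021 0.013 4.2 4.6 -0.4; -1 0.005 -0.028 0.018 5.5 7.1 -0.5; -1 0.007 -0.032 0.022 6.1 9.7 -0.5; -1 0.008 -0.033 0.025 6.3 12.1 -0.3; -1 0.009 -0.032 0.028 5.8 14.5 -0.2; -1 0.008 -0.028 0.031 4.8 16.6 0.1; -1 0.006 -0.022 0.033 3.3 18.5 0.3; -1 0.002 -0.013 0.035 1.4 20.0 0.6; -1 -0.004 -0.003 0.037 -1.0 21.1 0.9; -1 -0.012 0.008 0.038 -3.7 21.8 1.2; -1 -0.023 0.021 0.039 -6.7 22.1 1.5")

```text
time_s: 3.77
eef_pos: [0.485, 0.3585, 0.458]
eef_rot: [-0.26, 0.666, 0.139, 0.685]
wrist_force: [0.2, 1.1, 1.1]
opening: 0.998
grasp_force: 0.0
```

>>> servo_tool(series="-1 -0.013 0.014 -0.003 -3.2 -0.2 -0.4; -1 -0.027 0.029 -0.007 -6.5 -0.9 -1.0; -1 -0.044 0.044 -0.013 -10.0 -2.1 -1.6; -1 -0.063 0.059 -0.021 -13.4 -3.8 -2.3; -1 -0.084 0.074 -0.031 -16.8 -6.0 -3.1; -1 -0.107 0.088 -0.043 -20.1 -8.7 -4.0; -1 -0.131 0.101 -0.056 -23.3 -11.8 -5.0; -1 -0.156 0.113 -0.072 -26.2 -15.4 -5.9; -1 -0.166 0.117 -0.079 -27.3 -16.9 -6.3; -1 -0.166 0.117 -0.079 -27.3 -16.9 -6.3")

```text
time_s: 4.6
eef_pos: [0.4765, 0.248, 0.268]
eef_rot: [-0.036, 0.794, 0.047, 0.605]
wrist_force: [1.1, -0.0, -0.2]
opening: 0.996
grasp_force: 0.0
```

```bash
cat > goal.py <<'E'
from kin import *
from bench import ctrl
np.set_printoptions(suppress=True,precision=4)
def now():
    o=ctrl.get_obs();e=o["eef_rot"];return o,o["eef_pos"],R.from_quat([e[1],e[2],e[3],e[0]])
def rel(x,W):
    o,X,A=now();print("shift",A.inv().apply(x-X).round(4),"turn",(A.inv()*W).as_rotvec(degrees=True).round(2))
E
cat > g.py <<'E'
from goal import *
t=np.radians(7.1);fx=np.array([np.cos(t),np.sin(t),0]);y=np.array([-np.sin(t),np.cos(t),0])
ar=np.radians(15);z=np.cos(ar)*fx-np.array([0,0,np.sin(ar)]);Wg=frame(z,-y)
def G(h,cx=.4768,cy=.2527): return np.array([cx,cy,h])+.006*fx-.006*z
E
python3 - <<'E'
from g import *
import cv2
o,X,A=now();print(o["q"],X,z,A.apply([0,0,1]))
for h in(.27,.19,.105): rel(G(h),Wg)
c=ctrl.camera("wrist");cv2.imwrite("pics/w1.png",c["img"][:,:,::-1])
np.savez("w1.npz",img=c["img"],z=c["z_map"],T=c["T_tool_cam"],fov=c["fovy"],c=[c["cx"],c["cy"]],X=X,A=A.as_matrix())
print(c["fovy"],c["cx"],c["cy"],c["T_tool_cam"])
E
```

```text
[ 0.4147 -0.1599  2.4396  3.7573  0.5096 -2.0435] [0.4765 0.248  0.268 ] [ 0.9585  0.1194 -0.2588] [ 0.9573  0.1136 -0.266 ]
shift [ 0.0037 -0.0046  0.0001] turn [ 0.32  0.43 -0.05]
shift [-0.0734 -0.0047  0.0213] turn [ 0.32  0.43 -0.05]
shift [-0.1553 -0.0047  0.0439] turn [ 0.32  0.43 -0.05]
65.70646984690485 277.06601733840284 206.80922982652956 [[-0.0009 -0.952  -0.3062  0.0783]
 [ 1.     -0.0013  0.0013 -0.0001]
 [-0.0017 -0.3062  0.952  -0.1157]
 [ 0.      0.      0.      1.    ]]
```

View pics/w1.png

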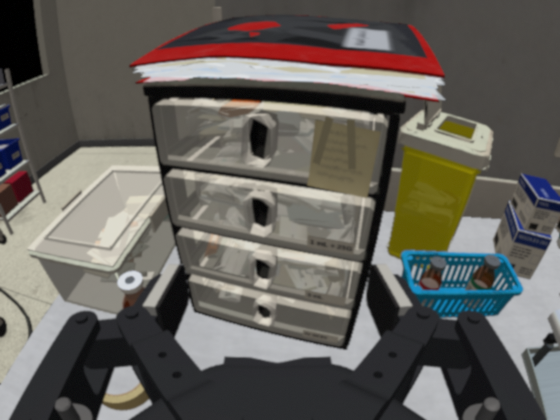

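The wrist view shows only the drawers ahead and the fingers; the bar is below the frame. The pose matches the plan, so I descend straddling the bar.

>>> servo_tool(series="-1 -0.015 -0.005 0.005 0.3 0.4 0; -1 -0.045 -0.005 0.014 0.3 0.4 0; -1 -0.075 -0.005 0.022 0.3 0.4 0; -1 -0.105 -0.005 0.030 0.3 0.4 0; -1 -0.13 -0.005 0.037 0.3 0.4 0; -1 -0.155 -0.005 0.044 0.3 0.4 0; -1 -0.155 -0.005 0.044 0.3 0.4 0; -1 -0.155 -0.005 0.044 0.3 0.4 0")

```text
time_s: 5.32
eef_pos: [0.4794, 0.2541, 0.1083]
eef_rot: [-0.039, 0.791, 0.049, 0.608]
wrist_force: [0.6, 1.2, 0.4]
opening: 1.0
grasp_force: 0.0
```

Run:
```python
from g import *
import cv2
o,X,A=now();print(o["q"],X,o["wrist_force"],A.apply([0,0,1]),A.apply([0,1,0]))
rel(G(.105),Wg)
c=ctrl.camera("scene");cv2.imwrite("pics/s1.png",cv2.resize(c["img"][150:310,120:330],None,fx=3.5,fy=3.5,interpolation=cv2.INTER_CUBIC)[:,:,::-1])
```

```text
[ 0.4251  0.4846  2.3654  3.4806  1.0341 -1.6683] [0.4794 0.2541 0.1083] [0.6355 1.2319 0.438 ] [ 0.959   0.1203 -0.2568] [ 0.1241 -0.9923 -0.0016]
shift [-0.0024  0.0011 -0.002 ] turn [-0.05 -0.12 -0.08]
```

View pics/s1.png

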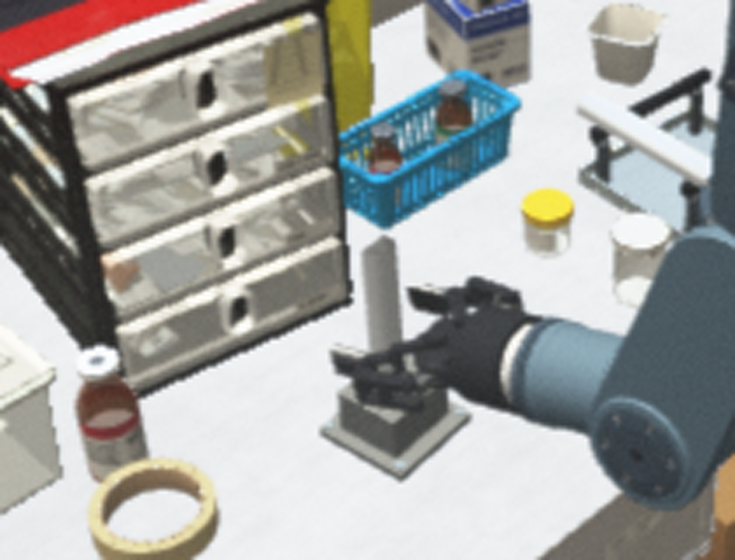

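The picture shows the fingers straddling the bar at (380,320) in the crop. I'll close on it.

>>> servo_tool(series="-0.3 -0.002 0 -0.002 0 0 0; 0 -0.002 0 -0.002 0 0 0; 0.1 -0.002 0 -0.002 0 0 0; 0.2 -0.002 0 -0.002 0 0 0; 0.3 -0.002 0 -0.002 0 0 0; 0.4 -0.002 0 -0.002 0 0 0; 0.6 -0.002 0 -0.002 0 0 0; 1 -0.002 0 -0.002 0 0 0; 1 -0.002 0 -0.002 0 0 0; 1 -0.002 0 -0.002 0 0 0; 1 -0.002 0 -0.002 0 0 0; 1 -0.002 0 -0.002 0 0 0")

```text
time_s: 6.37
eef_pos: [0.478, 0.2541, 0.1105]
eef_rot: [-0.039, 0.789, 0.048, 0.612]
wrist_force: [-2.1, -1.1, 8.2]
opening: 0.318
grasp_force: 58.7
```

>>> servo_tool(series="1 0.003 0 -0.001 0 0 0; 1 0.008 0 -0.002 0 0 0; 1 0.014 0 -0.004 0 0 0; 1 0.021 0 -0.006 0 0 0; 1 0.029 0 -0.008 0 0 0")

```text
time_s: 6.78
eef_pos: [0.476, 0.2535, 0.1383]
eef_rot: [-0.039, 0.791, 0.048, 0.609]
wrist_force: [0.1, -0.1, -1.8]
opening: 0.314
grasp_force: 58.8
```

Run:
```python
from g import *
o,X,A=now();print(o["q"],X,o["wrist_force"],o["torque"],o["opening"],A.apply([0,0,1]),A.inv().apply([0,0,1]))
```

```text
[ 0.4286  0.3632  2.3982  3.5049  0.9521 -1.7057] [0.476  0.2535 0.1383] [ 0.0938 -0.0643 -1.7576] [-0.0835  0.781   0.0206] 0.3141914362206312 [ 0.9592  0.12   -0.256 ] [ 0.9667 -0.0019 -0.256 ]
```

Run:
```python
from goal import *
import cv2
d=np.load("top0.npz");P=d["P"];ok=d["ok"]
q=P[172:242,295:370];k=ok[172:242,295:370];q=q[k]
def yaw(m,name):
    v=q[m]; c=v[:,:2].mean(0);u,s,vt=np.linalg.svd(v[:,:2]-c);a=vt[0]*np.sign(vt[0][0]+.5*vt[0][1]);print(name,m.sum(),"c",c,"dir",np.degrees(np.arctan2(a[1],a[0])).round(2),"z pct",np.percentile(v[:,2],[5,50,95]));return v
b=np.radians(-4);ux=np.array([np.cos(b),np.sin(b)]);uy=np.array([-ux[1],ux[0]])
o=np.array([.5173,-.1738]);l=np.c_[(q[:,:2]-o)@ux,(q[:,:2]-o)@uy]
cb=yaw((q[:,2]>.081)&(q[:,2]<.1)&(abs(l[:,1]-.058)<.02),"crossbar")
lc=l[(q[:,2]>.078)&(abs(l[:,1]-.058)<.025)];print("cb ext",np.percentile(lc,[0.5,99.5],axis=0))
for s in(-1,1):
    m=(q[:,2]>.062)&(q[:,2]<.08)&(abs(l[:,0]-.06*s)<.02)&(l[:,1]<.035)
    yaw(m,"rail%d"%s);print(np.percentile(l[m],[1,50,99],axis=0).tolist())
t=(q[:,2]>.005)&(q[:,2]<.03)&(np.abs(l)<.1).all(1);print("tray",np.percentile(l[t],[1,99],axis=0))
```

```text
crossbar 424 c [ 0.5209 -0.1156] dir -3.65 z pct [0.0826 0.089  0.0945]
cb ext [[-0.0899  0.0437]
 [ 0.0891  0.0715]]
rail-1 123 c [ 0.4562 -0.1922] dir 86.4 z pct [0.0668 0.0706 0.076 ]
[[-0.06578150478481384, -0.07843357927116071], [-0.05969866430930716, -0.020169830110021072], [-0.05372302426070728, 0.03459604601606478]]
rail1 126 c [ 0.5753 -0.2025] dir 86.53 z pct [0.0655 0.0706 0.0745]
[[0.05407343730996581, -0.07848482968539679], [0.059636686541457665, -0.023915181757942668], [0.06620824414652154, 0.03323877355142598]]
tray [[-0.0909 -0.0815]
 [ 0.0802  0.08  ]]
```

Stand fit is consistent with the given sizes: origin (0.5173, -0.1738), yaw -3.6°, rail tops about 0.0705. Next I lift further and measure the bar in hand with the wrist camera.

>>> servo_tool(series="1 0.02 0 -0.005 0 0 0; 1 0.045 0 -0.012 0 0 0; 1 0.07 0 -0.018 0 0 0; 1 0.095 0 -0.025 0 0 0; 1 0.115 0 -0.03 0 0 0; 1 0.13 0 -0.034 0 0 0; 1 0.13 0 -0.034 0 0 0")

```text
time_s: 7.37
eef_pos: [0.4773, 0.2539, 0.2776]
eef_rot: [-0.04, 0.788, 0.048, 0.612]
wrist_force: [0.4, -0.1, -0.6]
opening: 0.316
grasp_force: 59.1
```

Run:
```python
from plan import *
from goal import *
import cv2
o,X,A=now();print(o["q"],X,o["wrist_force"],o["opening"])
c=ctrl.camera("wrist");cv2.imwrite("pics/w2.png",c["img"][:,:,::-1])
h,w=c["z_map"].shape;f=h/2/np.tan(np.radians(c["fovy"])/2)
u,v=np.meshgrid(np.arange(w)-c["cx"],np.arange(h)-c["cy"]);r=np.hypot(u,v)+1e-9;th=r/f
zz=c["z_map"];p=np.stack([u/r*np.tan(th)*zz,v/r*np.tan(th)*zz,zz],-1)
T=np.array(c["T_tool_cam"]);p=p@T[:3,:3].T+T[:3,3]
np.savez("w2.npz",p=p,img=c["img"],z=zz)
m=(zz>0)&(abs(p[...,1])<.03)&(p[...,0]>.02)&(p[...,0]<.13)&(p[...,2]>-.04)&(p[...,2]<.05)
b=p[m];print(m.sum(),b.min(0),b.max(0))
x=np.arange(.025,.12,.01)
for x0 in x:
    s=b[abs(b[:,0]-x0)<.005]
    if len(s)>20: print(x0.round(3),len(s),"y",np.percentile(s[:,1],[2,50,98]),"z",np.percentile(s[:,2],[2,10,50,98]))
```

```text
[ 0.4278 -0.1659  2.4324  3.7622  0.5188 -2.0449] [0.4773 0.2539 0.2776] [ 0.4125 -0.1353 -0.6259] 0.31621187446994153
14005 [ 0.02   -0.0149 -0.0304] [ 0.0792  0.0136 -0.0044]
0.025 1549 y [-0.013  -0.      0.0125] z [-0.0178 -0.017  -0.0149 -0.0078]
0.035 1835 y [-0.013  -0.0003  0.0124] z [-0.0202 -0.0195 -0.0175 -0.0105]
0.045 2165 y [-0.0132 -0.0003  0.0122] z [-0.0229 -0.0221 -0.0202 -0.0132]
0.055 2544 y [-0.0133 -0.0006  0.0121] z [-0.0255 -0.0246 -0.0227 -0.0156]
0.065 2966 y [-0.0135 -0.0006  0.0121] z [-0.028  -0.0272 -0.0253 -0.0182]
0.075 2946 y [-0.0138 -0.0008  0.0121] z [-0.0293 -0.0285 -0.0242 -0.0106]
```

View pics/w2.png

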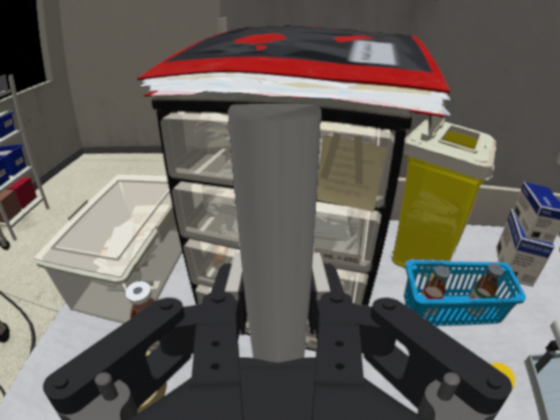

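The bar is held centred in the wrist view (columns 230–320), tilted 14.3° in the tool frame as planned, with its middle about 8 mm from the TCP. I plan the swing back to the stand.

```bash
cat > place.py <<'E'
from plan import *
from goal import *
al=np.radians(14.3);xb=np.array([np.cos(al),0,-np.sin(al)]);zb=np.array([-np.sin(al),0,-np.cos(al)])
Rb=R.from_matrix(np.c_[xb,np.cross(zb,xb),zb]);ob=np.array([-.008,0,.0113])
b=np.radians(-3.6)
def target(h,ox=.5173,oy=-.1738,yaw=b):
    W=R.from_euler('z',yaw)*Rb.inv();return np.array([ox,oy,h])-W.apply(ob),W
def barpose():
    o,X,A=now();return X+A.apply(ob),(A*Rb)
E
python3 - <<'E'
from place import *
o,X,A=now()
p,Rm=barpose();print("bar now",p,Rm.as_matrix())
x,W=target(.28);q=ik(x,W,[[-.5,.2,1.6,-.1,1.3,1.1],[-.5,.2,1.6,-.1,1.3,-2]]);print(q)
qh=min(q,key=lambda v:abs(v[5]-1.4))
qa=o["q"];q1=np.array([.12,-.70,2.14,.3,.8,1.35]);s=np.linspace(0,1,600)[:,None]
qs=np.vstack([qa+(q1-qa)*s,q1+(qh-q1)*s])
for v in qs[::100]:
    xx,w,_=tool(v);c=xx+w.apply(ob);e=w.apply(xb)*.09;print(xx.round(3),"bar",c.round(3),"ends",(c+e).round(2),(c-e).round(2))
print(len(rows(qs,X,A,1,sf=.5,lin=.035,ang=6)))
E
```

```text
bar now [0.4857 0.2548 0.2648] [[ 0.0032 -0.1239 -0.9923]
 [-0.0038  0.9923 -0.1239]
 [ 1.      0.0041  0.0027]]
[array([-0.4789,  0.2745,  1.4452, -0.1003,  1.6505,  1.1582])]
[0.475 0.253 0.279] bar [0.484 0.254 0.269] ends [0.48 0.25 0.36] [0.48 0.25 0.18]
[0.492 0.314 0.396] bar [0.502 0.319 0.388] ends [0.48 0.3  0.47] [0.52 0.34 0.3 ]
[0.47  0.374 0.474] bar [0.479 0.382 0.467] ends [0.46 0.35 0.55] [0.5  0.41 0.38]
[0.435 0.413 0.498] bar [0.441 0.423 0.491] ends [0.44 0.39 0.58] [0.45 0.45 0.41]
[0.415 0.409 0.48 ] bar [0.419 0.418 0.471] ends [0.43 0.4  0.56] [0.41 0.43 0.38]
[0.422 0.349 0.453] bar [0.425 0.355 0.441] ends [0.45 0.35 0.53] [0.4  0.36 0.36]
[0.443 0.235 0.458] bar [0.447 0.238 0.445] ends [0.48 0.24 0.53] [0.41 0.24 0.36]
[0.484 0.183 0.432] bar [0.485 0.184 0.419] ends [0.53 0.19 0.49] [0.44 0.18 0.34]
[0.515 0.12  0.404] bar [0.514 0.12  0.391] ends [0.58 0.13 0.45] [0.45 0.11 0.33]
[0.536 0.05  0.375] bar [0.533 0.05  0.362] ends [0.61 0.06 0.41] [0.46 0.04 0.31]
[ 0.545 -0.024  0.346] bar [ 0.539 -0.025  0.334] ends [ 0.62 -0.02  0.37] [ 0.46 -0.03  0.3 
[... 940 characters left out ...]
-31.5 3.5; 1 -0.031 0.050 -0.075 -11.6 -33.5 3.8 

1 -0.001 0.023 -0.010 -4.6 -1.5 1.5; 1 -0.001 0.047 -0.023 -9.7 -2.4 3.2; 1 0.002 0.072 -0.039 -15.0 -2.8 5.0; 1 0.000 0.106 -0.037 -18.3 -7.3 5.9; 1 -0.005 0.140 -0.033 -20.3 -12.6 6.7; 1 -0.011 0.174 -0.031 -22.2 -17.7 7.8; 1 -0.018 0.208 -0.032 -23.7 -22.8 9.1; 1 -0.028 0.242 -0.035 -25.0 -27.8 10.6; 1 -0.038 0.274 -0.040 -26.0 -32.6 12.4; 1 -0.049 0.306 -0.046 -26.8 -37.3 14.3; 1 -0.062 0.337 -0.055 -27.4 -42.0 16.4; 1 -0.076 0.367 -0.065 -27.7 -46.6 18.8 

1 -0.004 0.032 0.012 -0.2 -4.9 1.4; 1 -0.010 0.063 0.024 -0.1 -9.7 2.8; 1 -0.017 0.094 0.036 0.3 -14.5 4.4; 1 -0.027 0.126 0.048 0.9 -19.5 6.0; 1 -0.035 0.147 0.055 1.5 -22.8 7.2 

41
```

>>> servo_tool(series="1 0.032 -0.011 -0.000 2.6 3.7 1.4; 1 0.060 -0.024 -0.000 5.5 7.0 2.8; 1 0.086 -0.037 -0.002 8.7 10.0 4.0; 1 0.110 -0.051 -0.006 12.1 12.6 5.0; 1 0.132 -0.065 -0.011 15.7 14.7 5.9; 1 0.151 -0.079 -0.017 19.3 16.3 6.5; 1 0.168 -0.093 -0.025 23.0 17.4 7.0; 1 0.182 -0.107 -0.033 26.6 18.0 7.3; 1 0.193 -0.120 -0.041 30.2 18.1 7.4; 1 0.201 -0.132 -0.049 33.6 17.6 7.3; 1 0.207 -0.143 -0.058 36.7 16.6 7.0; 1 0.210 -0.153 -0.065 39.5 15.1 6.5")

```text
time_s: 8.42
eef_pos: [0.4477, 0.4042, 0.4897]
eef_rot: [-0.343, 0.649, 0.202, 0.648]
wrist_force: [0.1, 1.4, -1.5]
opening: 0.318
grasp_force: 59.2
```

>>> servo_tool(series="1 0.001 -0.010 -0.000 2.3 -2.0 0.4; 1 -0.001 -0.019 -0.002 4.1 -4.4 0.8; 1 -0.003 -0.024 -0.004 5.3 -7.2 1.1; 1 -0.007 -0.028 -0.008 6.0 -10.2 1.5; 1 -0.012 -0.028 -0.012 6.1 -13.4 1.8; 1 -0.017 -0.025 -0.018 5.5 -16.6 2.1; 1 -0.022 -0.019 -0.025 4.3 -19.9 2.4; 1 -0.027 -0.011 -0.032 2.4 -23.2 2.7; 1 -0.030 0.001 -0.041 -0.2 -26.2 2.9; 1 -0.032 0.015 -0.051 -3.4 -29.0 3.2; 1 -0.033 0.031 -0.062 -7.2 -31.5 3.5; 1 -0.031 0.050 -0.075 -11.6 -33.5 3.8")

```text
time_s: 9.42
eef_pos: [0.4282, 0.3209, 0.443]
eef_rot: [-0.223, 0.847, 0.203, 0.438]
wrist_force: [-0.7, 0.3, -2.3]
opening: 0.317
grasp_force: 59.1
```

Run:
```python
from place import *
for n in("top0","scene0"):
    d=np.load(n+".npz");P=d["P"][d["ok"]]
    for y0,y1 in((-.2,-.05),(-.05,0),(0,.05),(.05,.1),(.1,.2)):
        m=(P[:,0]>.45)&(P[:,0]<.72)&(P[:,1]>y0)&(P[:,1]<y1)&(P[:,2]>.2)&(P[:,2]<.7)
        print(n,y0,m.sum(),np.percentile(P[m],1,axis=0) if m.any() else "")
o,X,A=now();print(o["q"],X,o["grasp_force"])
x,W=target(.26);q=ik(x,W,[[-.5,.2,1.6,-.1,1.3,1.1]]);qh=q[0]
qa=o["q"];q1=np.array([.05,-.66,2.14,.3,.9,1.35]);q2=.5*(q1+qh);q2[1]-=.12;q2[2]+=.15;s=np.linspace(0,1,600)[:,None]
qs=np.vstack([qa+(q1-qa)*s,q1+(q2-q1)*s,q2+(qh-q2)*s])
for v in qs[::150]:
    xx,w,_=tool(v);c=xx+w.apply(ob);e=w.apply(xb)*.09;print("bar",c.round(3),"ends",(c+e).round(2),(c-e).round(2))
print(len(rows(qs,X,A,1,sf=.5,lin=.035,ang=6)))
```

```text
top0 -0.2 0 
top0 -0.05 0 
top0 0 171 [0.65   0.039  0.4604]
top0 0.05 701 [0.6465 0.0506 0.4637]
top0 0.1 2317 [0.6167 0.1017 0.226 ]
scene0 -0.2 0 
scene0 -0.05 0 
scene0 0 212 [0.6478 0.0401 0.4542]
scene0 0.05 1301 [0.6465 0.0506 0.4551]
scene0 0.1 3979 [0.6144 0.1015 0.2178]
[ 0.1603 -0.6285  2.1752  0.6942  0.7679  0.9631] [0.4282 0.3209 0.443 ] 59.07613456249237
bar [0.431 0.326 0.431] ends [0.46 0.33 0.52] [0.4  0.33 0.35]
bar [0.436 0.301 0.423] ends [0.47 0.3  0.51] [0.4  0.3  0.34]
bar [0.44  0.273 0.416] ends [0.48 0.27 0.5 ] [0.4  0.27 0.33]
bar [0.443 0.243 0.41 ] ends [0.49 0.24 0.49] [0.4  0.24 0.33]
bar [0.445 0.211 0.405] ends [0.49 0.21 0.48] [0.4  0.21 0.33]
bar [0.457 0.173 0.378] ends [0.51 0.18 0.45] [0.4  0.17 0.31]
bar [0.463 0.132 0.353] ends [0.53 0.14 0.42] [0.4  0.13 0.29]
bar [0.464 0.09  0.33 ] ends [0.54 0.1  0.38] [0.39 0.08 0.28]
bar [0.459 0.048 0.309] ends [0.54 0.05 0.35] [0.38 0.04 0.27]
bar [ 0.481 -0.003  0.304] ends [0.56 0.   0.34] [ 0.4  -0.01  0.27]
bar [ 0.499 -0.058  0.294] ends [ 0.59 -0.06  0.32] [ 0.41 -0.06  0.27]
bar [ 0.511 -0.116  0.279] ends [ 0.6  -0.12  0.29] [ 0.42 -0.11  0.27]
1 -0.009 0.029 -0.008 -4.5 -3.0 2.4; 1 -0.017 0.059 -0.019 -9.3 -5.6 5.0; 1 -0.024 0.087 -0.031 -14.2 -7.7 7.6; 1 -0.035 0.119 -0.039 -18.4 -11.3 9.7; 1 -0.051 0.151 -0.038 -20.4 -16.9 10.6; 1 -0.067 0.181 -0.041 -22.1 -22.5 11.8; 1 -0.085 0.211 -0.046 -23.6 -28.1 13.4; 1 -0.103 0.239 -0.055 -24.7 -33.7 15.2; 1 -0.121 0.266 -0.065 -25.4 -39.2 17.2; 1 -0.121 0.300 -0.071 -26.0 -43.5 19.0; 1 -0.123 0.334 -0.078 -26.4 -47.6 20.9; 1 -0.127 0.368 -0.085 -26.6 -51.6 22.9 

1 0.008 0.033 0.008 -0.1 -4.2 1.2; 1 0.014 0.066 0.018 -0.1 -8.3 2.4; 1 0.018 0.098 0.029 0.2 -12.3 3.7; 1 0.020 0.128 0.040 0.5 -16.0 4.9 

16
```

Path clear of the drawers and cabinet by more than 8 cm.

>>> servo_tool(series="1 -0.009 0.029 -0.008 -4.5 -3.0 2.4; 1 -0.017 0.059 -0.019 -9.3 -5.6 5.0; 1 -0.024 0.087 -0.031 -14.2 -7.7 7.6; 1 -0.035 0.119 -0.039 -18.4 -11.3 9.7; 1 -0.051 0.151 -0.038 -20.4 -16.9 10.6; 1 -0.067 0.181 -0.041 -22.1 -22.5 11.8; 1 -0.085 0.211 -0.046 -23.6 -28.1 13.4; 1 -0.103 0.239 -0.055 -24.7 -33.7 15.2; 1 -0.121 0.266 -0.065 -25.4 -39.2 17.2; 1 -0.121 0.300 -0.071 -26.0 -43.5 19.0; 1 -0.123 0.334 -0.078 -26.4 -47.6 20.9; 1 -0.127 0.368 -0.085 -26.6 -51.6 22.9")

```text
time_s: 10.42
eef_pos: [0.5055, -0.0459, 0.3087]
eef_rot: [-0.003, 1.0, 0.011, 0.015]
wrist_force: [1.2, 0.5, -2.0]
opening: 0.315
grasp_force: 59.1
```

>>> servo_tool(series="1 0.008 0.033 0.008 -0.1 -4.2 1.2; 1 0.014 0.066 0.018 -0.1 -8.3 2.4; 1 0.018 0.098 0.029 0.2 -12.3 3.7; 1 0.020 0.128 0.040 0.5 -16.0 4.9; 1 0.020 0.128 0.040 0.5 -16.0 4.9")

```text
time_s: 10.83
eef_pos: [0.5291, -0.1761, 0.2628]
eef_rot: [-0.008, 0.991, -0.033, -0.128]
wrist_force: [-2.3, -0.2, -3.8]
opening: 0.315
grasp_force: 59.3
```

Run:
```python
from place import *
import cv2
o,X,A=now();print(o["q"],X,o["wrist_force"],o["opening"]);p,Rm=barpose();print(p,Rm.as_euler('zyx',degrees=True))
for h in(.26,.15,.09): rel(*target(h))
c=ctrl.camera("top")
from h import cloud
P=cloud(c);ok=c["z_map"]>0
np.savez("top1.npz",P=P,img=c["img"],ok=ok)
b=P[ok];b=b[(b[:,2]>.2)&(b[:,2]<.31)&(b[:,0]>.38)&(b[:,0]<.64)&(abs(b[:,1]-p[1])<.05)];print(len(b),b.min(0),b.max(0))
cv2.imwrite("pics/t1.png",cv2.resize(c["img"][150:260,240:400],None,fx=4,fy=4,interpolation=cv2.INTER_CUBIC)[:,:,::-1])
```

```text
[-0.4821  0.3058  1.4614 -0.0972  1.6135  1.1628] [ 0.5291 -0.1761  0.2628] [-2.3145 -0.1888 -3.8207] 0.31543714857225896
[ 0.5186 -0.1754  0.2539] [-3.8643  0.4496  0.4049]
shift [-0.0029 -0.0016 -0.0056] turn [-0.43  0.48 -0.16]
shift [ 0.0251 -0.0009  0.1008] turn [-0.43  0.48 -0.16]
shift [ 0.0404 -0.0005  0.1588] turn [-0.43  0.48 -0.16]
102 [ 0.5182 -0.2223  0.2516] [ 0.6075 -0.1368  0.3099]
```

View pics/t1.png

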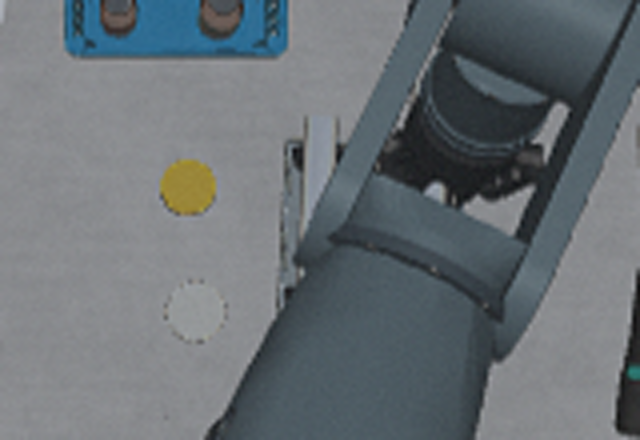

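The top view shows the arm hiding the bar, with the crossbar at (320,160) and both pots undisturbed. I descend to 30 mm above the rails.

>>> servo_tool(series="1 0.003 -0.001 0.02 -0.4 0.5 -0.2; 1 0.012 -0.001 0.05 -0.4 0.5 -0.2; 1 0.02 -0.001 0.08 -0.4 0.5 -0.2; 1 0.028 -0.001 0.11 -0.4 0.5 -0.2; 1 0.033 -0.001 0.132 -0.4 0.5 -0.2; 1 0.038 -0.001 0.149 -0.4 0.5 -0.2; 1 0.038 -0.001 0.149 -0.4 0.5 -0.2; 1 0.038 -0.001 0.149 -0.4 0.5 -0.2")

```text
time_s: 11.55
eef_pos: [0.5313, -0.1685, 0.1168]
eef_rot: [-0.003, 0.993, -0.027, -0.117]
wrist_force: [0.4, -0.2, -1.4]
opening: 0.314
grasp_force: 59.3
```

```bash
cat > wr.py <<'E'
from place import *
import cv2
def wcloud(c):
    h,w=c["z_map"].shape;f=h/2/np.tan(np.radians(c["fovy"])/2)
    u,v=np.meshgrid(np.arange(w)-c["cx"],np.arange(h)-c["cy"]);r=np.hypot(u,v)+1e-9;t=np.tan(r/f)/r*c["z_map"]
    p=np.stack([u*t,v*t,c["z_map"]],-1);T=np.array(c["T_tool_cam"]);return p@T[:3,:3].T+T[:3,3]
E
python3 - <<'E'
from wr import *
o,X,A=now();print(X,o["wrist_force"],o["torque"]);p,Rm=barpose();print(p,Rm.as_euler('zyx',degrees=True))
rel(*target(.10))
c=ctrl.camera("wrist");t=wcloud(c);P=t@A.as_matrix().T+X;np.savez("w3.npz",P=P,img=c["img"],ok=c["z_map"]>0)
cv2.imwrite("pics/w3.png",c["img"][:,:,::-1])
E
```

```text
[ 0.5313 -0.1685  0.1168] [ 0.4469 -0.2263 -1.3861] [-0.0522 -0.1918  0.0282]
[ 0.5209 -0.168   0.1077] [-3.1421 -0.8058 -0.0575]
shift [-0.0012  0.0061  0.0084] turn [ 0.12 -0.81  0.44]
```

View pics/w3.png

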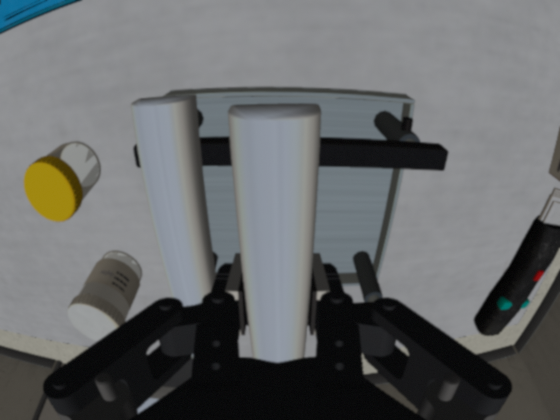

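The wrist view shows the held bar (230–320) parallel to the crossbar (140–210) over the rail at row 153. I measure both in this one frame.

```bash
cat > m.py <<'E'
from wr import *
def meas(P,ok,bc):
    q=P[ok];ux=np.array([np.cos(b),np.sin(b)]);uy=np.array([-ux[1],ux[0]])
    l=np.c_[(q[:,:2]-[.5173,-.1738])@ux,(q[:,:2]-[.5173,-.1738])@uy,q[:,2]]
    cb=l[(abs(l[:,1]-.058)<.022)&(l[:,2]>.075)&(l[:,2]<.11)&(l[:,0]>.0)&(l[:,0]<.12)]
    hb=l[(abs(l[:,1]-bc)<.017)&(l[:,2]>.085-.02)&(l[:,2]<.16)&(l[:,0]>.03)&(l[:,0]<.13)]
    for n,s in(("cross",cb),("held",hb)):
        print(n,len(s),"xmax",np.percentile(s[:,0],99.8))
        for x0 in(.01,.04,.05,.06,.07,.08):
            k=s[abs(s[:,0]-x0)<.004]
            if len(k)>30: 
                print("  x",x0,"y",np.percentile(k[:,1],[1,99]),"mid",np.percentile(k[:,1],[1,99]).mean().round(4),"ztop",np.percentile(k[:,2],95).round(4))
    ra=l[(abs(l[:,0]-.06)<.005)&(l[:,1]>-.07)&(l[:,1]<.03)&(l[:,2]<.085)&(l[:,2]>.055)];print("rail z",len(ra),np.percentile(ra[:,2],[10,50,90]),"")
    rr=l[(l[:,1]<-.02)&(l[:,1]>-.07)&(l[:,2]<.085)&(l[:,2]>.06)&(l[:,0]>.03)&(l[:,0]<.09)];print("rail x",np.percentile(rr[:,0],[2,98]),"yend")
E
python3 - <<'E'
from m import *
d=np.load("w3.npz");meas(d["P"],d["ok"],.006)
E
```

```text
cross 10232 xmax 0.09148388044968561
  x 0.01 y [0.0431 0.069 ] mid 0.056 ztop 0.0911
  x 0.04 y [0.043  0.0685] mid 0.0557 ztop 0.0911
  x 0.05 y [0.0431 0.0689] mid 0.056 ztop 0.0911
  x 0.06 y [0.0429 0.0687] mid 0.0558 ztop 0.0913
  x 0.07 y [0.0429 0.0686] mid 0.0558 ztop 0.0912
  x 0.08 y [0.0429 0.0685] mid 0.0557 ztop 0.0911
held 16175 xmax 0.09527774533765315
  x 0.04 y [-0.0108  0.0227] mid 0.006 ztop 0.1591
  x 0.05 y [-0.0058  0.0206] mid 0.0074 ztop 0.1287
  x 0.06 y [-0.0056  0.0207] mid 0.0076 ztop 0.1289
  x 0.07 y [-0.0054  0.0208] mid 0.0077 ztop 0.1291
  x 0.08 y [-0.0053  0.0211] mid 0.0079 ztop 0.1293
rail z 1984 [0.07   0.0707 0.0715] 
rail x [0.0558 0.0673] yend
```

Run:
```python
from place import *
o,X,A=now();p,Rm=barpose();print(p,o["dq"])
ux=np.array([np.cos(b),np.sin(b)]);uy=np.array([-ux[1],ux[0]])
n=p[:2]-.0037*ux-.0075*uy;print(n)
rel(*target(.090,*n,np.radians(-4.0)))
```

```text
[ 0.5221 -0.1687  0.1091] [-0.0034 -0.0271 -0.0262  0.0021 -0.0033 -0.0025]
[ 0.5179 -0.1759]
shift [0.0009 0.0076 0.0196] turn [ 0.29 -0.98  0.82]
```

>>> servo_tool(series="1 0 0.003 0.004 0.3 -1 0.8; 1 0.001 0.006 0.01 0.3 -1 0.8; 1 0.001 0.0075 0.015 0.3 -1 0.8; 1 0.001 0.0075 0.015 0.3 -1 0.8; 1 0.001 0.0075 0.015 0.3 -1 0.8; 1 0.001 0.0075 0.015 0.3 -1 0.8")

```text
time_s: 12.1
eef_pos: [0.5299, -0.1773, 0.1033]
eef_rot: [-0.005, 0.992, -0.035, -0.124]
wrist_force: [-0.1, -0.1, -1.9]
opening: 0.319
grasp_force: 59.4
```

Run:
```python
from m import *
o,X,A=now();print(X,o["wrist_force"],o["torque"],o["dq"]);p,Rm=barpose();print(p,Rm.as_euler('zyx',degrees=True))
c=ctrl.camera("wrist");P=wcloud(c)@A.as_matrix().T+X
meas(P,c["z_map"]>0,0)
```

```text
[ 0.5299 -0.1773  0.1033] [-0.0662 -0.0635 -1.8926] [-0.0461 -0.2218  0.0445] [ 0.0039 -0.0042 -0.003   0.0017 -0.0003 -0.0012]
[ 0.5194 -0.1765  0.0943] [-4.016  -0.055   0.0143]
cross 11246 xmax 0.09153834315204198
  x 0.01 y [0.0429 0.0678] mid 0.0554 ztop 0.091
  x 0.04 y [0.0427 0.0681] mid 0.0554 ztop 0.091
  x 0.05 y [0.043  0.0681] mid 0.0555 ztop 0.0909
  x 0.06 y [0.0428 0.0681] mid 0.0555 ztop 0.091
  x 0.07 y [0.0429 0.0677] mid 0.0553 ztop 0.091
  x 0.08 y [0.0428 0.0676] mid 0.0552 ztop 0.0911
held 20539 xmax 0.09435380722066614
  x 0.04 y [-0.0166  0.0166] mid -0.0 ztop 0.159
  x 0.05 y [-0.0161  0.0165] mid 0.0002 ztop 0.1594
  x 0.06 y [-0.015   0.0112] mid -0.0019 ztop 0.1148
  x 0.07 y [-0.0149  0.0112] mid -0.0018 ztop 0.1148
  x 0.08 y [-0.015   0.0113] mid -0.0019 ztop 0.1149
rail z 2589 [0.07   0.0707 0.0714] 
rail x [0.0558 0.0673] yend
```

>>> servo_tool(series="1 0 -0.0005 0.005 0 0 0; 1 0.001 -0.001 0.011 0 0 0; 1 0.0015 -0.0012 0.016 0 0 0; 1 0.002 -0.0012 0.019 0 0 0; 1 0.002 -0.0012 0.019 0 0 0; 1 0.002 -0.0012 0.019 0 0 0; 1 0.002 -0.0012 0.019 0 0 0")

```text
time_s: 12.73
eef_pos: [0.5274, -0.1758, 0.0843]
eef_rot: [-0.004, 0.992, -0.035, -0.124]
wrist_force: [0.3, 0.7, -2.4]
opening: 0.317
grasp_force: 59.4
```

Run:
```python
from m import *
o,X,A=now();print(X,o["wrist_force"],o["torque"]);p,Rm=barpose();print(p,Rm.as_euler('zyx',degrees=True))
c=ctrl.camera("wrist");P=wcloud(c)@A.as_matrix().T+X
meas(P,c["z_map"]>0,0)
```

```text
[ 0.5274 -0.1758  0.0843] [ 0.2597  0.6628 -2.4007] [ 0.0094 -0.228   0.0068]
[ 0.5168 -0.1751  0.0753] [-4.0006 -0.0556  0.0138]
cross 13474 xmax 0.09154991990843316
  x 0.01 y [0.0429 0.0677] mid 0.0553 ztop 0.0908
  x 0.04 y [0.0429 0.0671] mid 0.055 ztop 0.091
  x 0.05 y [0.0429 0.0673] mid 0.0551 ztop 0.091
  x 0.06 y [0.0428 0.0671] mid 0.055 ztop 0.091
  x 0.07 y [0.0428 0.0672] mid 0.055 ztop 0.091
  x 0.08 y [0.0427 0.067 ] mid 0.0549 ztop 0.0911
held 25531 xmax 0.0917224740637323
  x 0.04 y [-0.0167  0.0166] mid -0.0 ztop 0.1485
  x 0.05 y [-0.0167  0.0168] mid 0.0 ztop 0.1536
  x 0.06 y [-0.0167  0.0167] mid -0.0 ztop 0.0957
  x 0.07 y [-0.0138  0.016 ] mid 0.0011 ztop 0.0959
  x 0.08 y [-0.0138  0.0126] mid -0.0006 ztop 0.096
rail z 3536 [0.07   0.0707 0.0714] 
rail x [0.0557 0.0674] yend
```

Aligned with the crossbar: ends level, gap 30 mm, about 5 mm above the rails. I creep down.

>>> servo_tool(series="1 0.0003 0 0.001 0 0 0; 1 0.0005 0 0.002 0 0 0; 1 0.0007 0 0.003 0 0 0; 1 0.0009 0 0.0036 0 0 0; 1 0.0009 0 0.0036 0 0 0; 1 0.0009 0 0.0036 0 0 0")

```text
time_s: 13.28
eef_pos: [0.5272, -0.1758, 0.0805]
eef_rot: [-0.005, 0.992, -0.035, -0.124]
wrist_force: [-0.0, -1.0, -2.3]
opening: 0.314
grasp_force: 59.3
```

>>> servo_tool(series="1 0.0001 0 0.0005 0 0 0; 1 0.0002 0 0.001 0 0 0; 1 0.0002 0 0.001 0 0 0")

```text
time_s: 13.53
eef_pos: [0.5273, -0.1758, 0.0798]
eef_rot: [-0.004, 0.992, -0.035, -0.124]
wrist_force: [0.2, 0.3, 1.5]
opening: 0.316
grasp_force: 59.6
```

>>> servo_tool(series="1 0 0 0.0004 0 0 0; 1 0 0 0.0004 0 0 0; 1 0 0 0.0004 0 0 0")

```text
time_s: 13.78
eef_pos: [0.5273, -0.1758, 0.0798]
eef_rot: [-0.004, 0.992, -0.035, -0.124]
wrist_force: [-0.7, 2.1, 5.2]
opening: 0.316
grasp_force: 60.1
```

Run:
```python
from place import *
o,X,A=now();print(X,o["wrist_force"],o["torque"]);p,Rm=barpose();print(p,Rm.as_euler('zyx',degrees=True))
```

```text
[ 0.5273 -0.1758  0.0798] [-0.6689  2.1287  5.2051] [ 0.2265  0.272  -0.0604]
[ 0.5168 -0.1751  0.0708] [-4.0016 -0.0734  0.0017]
```

The bar rests, with about 7 N of contact and its bottom at the rail height. I release part-way so the fingers clear the crossbar, then back out.

>>> servo_tool(series="0.3 0 0 -0.0002 0 0 0; 0.2 0 0 -0.0002 0 0 0; 0.1 0 0 -0.0002 0 0 0; 0.05 0 0 -0.0002 0 0 0; 0.05 0 0 -0.0002 0 0 0; 0.05 0 0 -0.0002 0 0 0")

```text
time_s: 14.28
eef_pos: [0.5271, -0.1757, 0.0792]
eef_rot: [-0.005, 0.992, -0.035, -0.124]
wrist_force: [-0.1, -0.2, -0.6]
opening: 0.475
grasp_force: 0.0
```

Run:
```python
from m import *
o,X,A=now();print(X,o["wrist_force"],o["opening"],o["grasp_force"])
c=ctrl.camera("wrist");P=wcloud(c)@A.as_matrix().T+X
meas(P,c["z_map"]>0,0)
```

```text
[ 0.5271 -0.1757  0.0792] [-0.1319 -0.2355 -0.5533] 0.4753693736346809 0.0
cross 14803 xmax 0.09153718576094227
  x 0.01 y [0.0363 0.0676] mid 0.0519 ztop 0.1095
  x 0.04 y [0.0428 0.0668] mid 0.0548 ztop 0.091
  x 0.05 y [0.0428 0.067 ] mid 0.0549 ztop 0.0909
  x 0.06 y [0.0428 0.0668] mid 0.0548 ztop 0.091
  x 0.07 y [0.0428 0.0669] mid 0.0549 ztop 0.0911
  x 0.08 y [0.0428 0.0667] mid 0.0547 ztop 0.0911
held 24790 xmax 0.09173887123075587
  x 0.04 y [-0.0167  0.0167] mid 0.0 ztop 0.1435
  x 0.05 y [-0.0167  0.0168] mid 0.0 ztop 0.1484
  x 0.06 y [-0.0166  0.0166] mid 0.0 ztop 0.091
  x 0.07 y [-0.0163  0.0161] mid -0.0001 ztop 0.0911
  x 0.08 y [-0.0138  0.0127] mid -0.0005 ztop 0.0911
rail z 4012 [0.07   0.0707 0.0716] 
rail x [0.0558 0.0674] yend
```

Bar top matches the crossbar top (0.091) and ends are in line. Retreating.

>>> servo_tool(series="0.05 -0.001 0 -0.004 0 0 0; 0.05 -0.003 0 -0.012 0 0 0; 0.05 -0.006 0 -0.024 0 0 0; 0.05 -0.01 0 -0.04 0 0 0; 0.05 -0.017 0 -0.065 0 0 0; 0.05 -0.025 0 -0.095 0 0 0; 0.05 -0.032 0 -0.125 0 0 0; 0.05 -0.04 0 -0.155 0 0 0; 0.05 -0.045 0 -0.175 0 0 0; 0.05 -0.045 0 -0.175 0 0 0")

```text
time_s: 15.17
eef_pos: [0.529, -0.1769, 0.2674]
eef_rot: [-0.002, 0.992, -0.035, -0.119]
wrist_force: [1.0, -1.5, 0.5]
opening: 0.475
grasp_force: 0.0
```

Run:
```python
from m import *
o,X,A=now();print(X,o["wrist_force"])
c=ctrl.camera("wrist");cv2.imwrite("pics/w4.png",c["img"][:,:,::-1])
P=wcloud(c)@A.as_matrix().T+X;meas(P,c["z_map"]>0,0)
```

```text
[ 0.529  -0.1769  0.2674] [ 0.9559 -1.4585  0.4643]
cross 3114 xmax 0.09131991769687245
  x 0.01 y [0.0429 0.0697] mid 0.0563 ztop 0.0914
  x 0.04 y [0.0435 0.0704] mid 0.057 ztop 0.0912
  x 0.05 y [0.0429 0.0699] mid 0.0564 ztop 0.0915
  x 0.06 y [0.0434 0.0697] mid 0.0565 ztop 0.0911
  x 0.07 y [0.0428 0.0697] mid 0.0563 ztop 0.0912
  x 0.08 y [0.0431 0.0698] mid 0.0565 ztop 0.0912
held 2346 xmax 0.09145268673434621
  x 0.04 y [-0.0142  0.0134] mid -0.0004 ztop 0.0914
  x 0.05 y [-0.0142  0.0131] mid -0.0005 ztop 0.0913
  x 0.06 y [-0.0163  0.0169] mid 0.0003 ztop 0.0912
  x 0.07 y [-0.0141  0.0159] mid 0.0009 ztop 0.0915
  x 0.08 y [-0.014   0.0132] mid -0.0004 ztop 0.0911
rail z 852 [0.0696 0.0707 0.072 ] 
rail x [0.0553 0.0671] yend
```

View pics/w4.png

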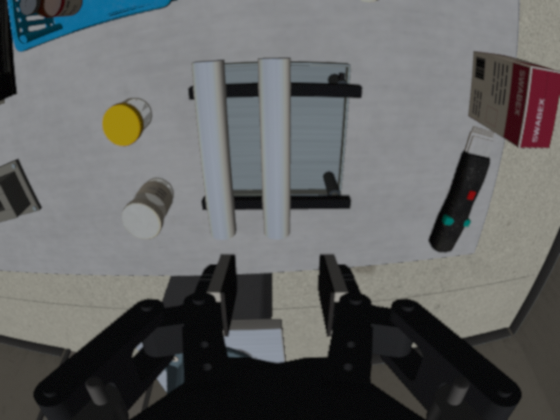

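The bar (column 275) lies across both rails (rows 90 and 202), parallel to the crossbar (column 215). Nothing else has moved.

```bash
python3 -c "
from bench import ctrl
print(ctrl.hand_in())"
```

```text
the job is handed in; nothing more can be done
None
```

The bar lies flat side down across both rails over the middle of the tray, parallel to the crossbar and set down with about 7 N of contact; the gripper is clear and the job was handed in at about 15 s.

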